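# Stir the clay beads so that both halves of the bowl hold both kinds

## Robot

A 6-joint arm with a two-finger parallel gripper is mounted at the origin on the work surface. World frame = base frame: x ahead of the robot, y to its left, z up, the work surface at z = 0. Lengths are in m, angles in rad, forces in N, time in s.
With the tool pointing down it reaches from about 0.4 to 0.825 m from the base axis. Payload 7 kg.
Tool frame: the origin (TCP) lies at the centre of the arm's flange, where the gripper is bolted on; the fingertips stand 178 mm ahead of it and the grasp point (between the pads) lies 159 mm ahead of it; x points along the fingers, y is the direction in which the jaws open and shut, and the axes are right-handed (so a half turn about x gives the same grasp; the last joint's range is limited). The gripper opens to 88 mm and grips with 3 to 60 N. Pads are 19 mm wide; open, the fingers measure 130 mm over their backs; the gripper's body (78 mm by 193 mm) begins 47 mm behind the grasp point.
Start: joints at [-0.902, 0.359, 0.012, 0, -1.224, -0.288], TCP at [0.251, -0.627, 0.405] pointing down, gripper open.
Joint ranges: [-3.07, 3.07], [-1.43, 2.12], [-1.02, 1.25], [-3.03, 1.67], [-3.05, -0], [-3.03, 3.03]. Speed limits (rad/s): [2.39, 2.39, 3.01, 3.14, 3.14, 3.14].

## Interface

Orientations are given as [roll, pitch, yaw] about the fixed x, y, z axes, in that order (R = Rz(yaw) Ry(pitch) Rx(roll)).
In Python, from station import status, viewer, arm gives the robot as it stands. The module is installed in compiled form; this text tells all that it offers.
- The arm moves only by the tool apply_moves, never from a script. Its argument "commands" is a list of rows, each an object of numbers: "dx", "dy", "dz": the shift along the world's x, y, z in mm; "spin": the turn about the world's z in degrees; "hand": the closure, from 0 (fully open) to 1 (shut). A call has exactly 5 rows; each row shifts and turns the commanded pose from where the row before left it; what a row does not reach is not made up. A row lasts 1/8 s, in which the tool goes at most 62.5 mm and 10.7 degrees, less where a joint would pass 70% of its speed; a pose out of reach is approached as far as the arm can. A call is refused whole if a number of a shift passes 62.5 or a number of a turn 10.7, either way. A call with a gripper value outside its range is refused whole. The fingers move at their own pace and stop on an object; "grip_force" is the grip in N (left out, the last holds). Time passes only in rows, so rows that do not move let the fingers close, or fill a call up. It gives the time, the measured TCP pose, the force and the opening at its end, in the units of the state.
- status.get_state(): the state, without advancing time (a new reading comes with each control period).
- viewer.grab_frame(name): name is "scene" or "side" or "wrist"; returns the picture (384x512x3 uint8, red, green, blue); there is no depth.
- viewer.camera_info(name): a dict with "fx", "fy", "cx", "cy" (pixels), "eye" and "attitude" of the camera in the world; the wrist camera has in their place "T_tool_cam" (4x4, takes a point from camera to tool coordinates, whose origin is the TCP and whose axes are the tool frame's). Camera axes: x right, y up, looking along -z (the intrinsics and any distortion apply to the point x, -y, -z); pixel columns grow to the right and rows downward; lengths in m; the calibration is good to about 2 mm. The wrist camera is an equidistant fisheye: a pixel r from the principal point sees the ray r / f radians off the axis. A picture is of the moment at which its call begins: read the wrist's pose just before it. camera_info takes no time and is no camera call.
- arm.job_done(): hands the job in, once; it reports no verdict.
The state is a dict: "t": time; "q": joint angles; "qd": joint speeds; "joint_efforts": joint torques, N m; "eef_pos": TCP position; "ee_rot": TCP orientation; "force": force on the tool from outside, world axes, zero at the start; "moment": the same for the moment, N m; "width": finger opening in m.
Only numpy, scipy, OpenCV 4.12 (cv2) and the standard library are available. Lean on these libraries where they do the work, as an engineer would, in place of code of your own. Each camera call takes 0.05 s, during which the arm holds its last target.

## Task

Two pupils will each take one half of the bowl of clay beads, but the round beads and the cube beads still lie apart, one kind in each half. Take the standing wooden stirrer, put its foot down among the beads and stir them round well, so that most of each kind are pushed well away from where they lay and each half (either side of the line between the bowl's two lugs) ends up with beads of both kinds. Keep every bead in the bowl, leave the other things on the table alone, and finally stand the stirrer upright again, with its foot wholly on the cork mat.

Things in the scene. Friction and masses are not known exactly. Their poses are not given: they have to be found in the camera images.
- bowl: Glazed, slippery terracotta bowl held fast to the table, 202 mm across the rim, 60 mm high; flat inner floor 8 mm above the table; inner radius about 92 mm at the floor, 95 mm above. Two flat lugs (50 mm wide, 41 to 55 mm up) reach 122 mm from the centre on opposite sides. Origin: centre of its underside; z up; y runs from lug to lug, so x = 0 is the line that parts it into two halves.
- stirrer: Plain wooden stirring rod, 132 mm tall, 0.15 kg, standing upright on its own foot on the cork mat: a round flat foot 30 mm in diameter and 22 mm high, tapering until 34 mm up to a straight round shaft 20 mm in diameter. Origin: centre of the foot's underside; z along the shaft, upwards.
- mat: Round cork mat fixed to the table, 100 mm in diameter, 6 mm thick. Origin: centre of its underside; z up.
- round1_c (a point): Centre of a fired clay bead, a squashed ball 34 mm in diameter, 24 mm high, 25 g. At the start the three round beads lie flat in a row beside the line between the lugs, in the half with x above 0 in the bowl's frame, at x about 21 mm and y about -40, 0 and 40 mm; the floor between them and the wall is clear.
- round2_c (a point): Centre of a fired clay bead, a squashed ball 34 mm in diameter, 24 mm high, 25 g. At the start the three round beads lie flat in a row beside the line between the lugs, in the half with x above 0 in the bowl's frame, at x about 21 mm and y about -40, 0 and 40 mm; the floor between them and the wall is clear.
- round3_c (a point): Centre of a fired clay bead, a squashed ball 34 mm in diameter, 24 mm high, 25 g. At the start the three round beads lie flat in a row beside the line between the lugs, in the half with x above 0 in the bowl's frame, at x about 21 mm and y about -40, 0 and 40 mm; the floor between them and the wall is clear.
- block1_c (a point): Centre of a fired clay bead shaped as a 26 mm cube with softened edges, 25 g. At the start the three cube beads lie in a row in the other half (x about -21 mm in the bowl's frame, y about -40, 0 and 40 mm); the floor between them and the wall is clear.
- block2_c (a point): Centre of a fired clay bead shaped as a 26 mm cube with softened edges, 25 g. At the start the three cube beads lie in a row in the other half (x about -21 mm in the bowl's frame, y about -40, 0 and 40 mm); the floor between them and the wall is clear.
- block3_c (a point): Centre of a fired clay bead shaped as a 26 mm cube with softened edges, 25 g. At the start the three cube beads lie in a row in the other half (x about -21 mm in the bowl's frame, y about -40, 0 and 40 mm); the floor between them and the wall is clear.
- trimmer: Bystander: loop trimming tool with a wooden handle, 200 mm long, 26 mm thick, lying on the table. Origin under the handle, its x along the tool towards the wire loop.
- figure: Bystander: small clay bear, 77 mm tall, 52 mm in diameter. Origin: centre of its underside.
- jar: Bystander: lidded glaze jar, 70 mm in diameter, 85 mm tall. Origin: centre of its underside.
Mind the look-alikes: they are no part of the job. What is shaped like the part that bears block3_c but blue, green or pink is not meant.

How it is judged:
On the way, in this order (a step that is already met when the one before it is completed fails the run):
1. the stirrer's foot is down among the beads in the bowl (its underside less than 18 mm above the inner floor) (horizontal distance between stirrer and bowl below 0.085 m and z of stirrer in the frame of bowl below 0.026 m), for 0.2 s.
2. with the foot still down in the bowl, at least two beads of each kind have been pushed more than 25 mm from where they lay (all of step 1 and distance of any of round1_c, round2_c from where it was at the start of the episode above 0.025 m and distance of any of round1_c, round3_c from where it was at the start of the episode above 0.025 m and distance of any of round2_c, round3_c from where it was at the start of the episode above 0.025 m and distance of any of block1_c, block2_c from where it was at the start of the episode above 0.025 m and distance of any of block1_c, block3_c from where it was at the start of the episode above 0.025 m and distance of any of block2_c, block3_c from where it was at the start of the episode above 0.025 m), for 0.1 s.
At the end, for the whole second after the job is handed in: Each half of the bowl holds at least one bead of each kind, centred over 5 mm past the line between the lugs; all beads in the bowl; stirrer upright (0.08 rad), at rest and released on the cork mat, its axis within 36 mm of the mat's centre (x of any of round1_c, round2_c, round3_c in the frame of bowl below -0.005 m and x of any of round1_c, round2_c, round3_c in the frame of bowl above 0.005 m and x of any of block1_c, block2_c, block3_c in the frame of bowl below -0.005 m and x of any of block1_c, block2_c, block3_c in the frame of bowl above 0.005 m and horizontal distance between each of round1_c, round2_c, round3_c, block1_c, block2_c, block3_c and bowl below 0.094 m and z of each of round1_c, round2_c, round3_c, block1_c, block2_c, block3_c in the frame of bowl below 0.058 m and horizontal distance between stirrer and mat below 0.036 m and z of stirrer in the frame of mat between 0.003 and 0.01 m and angle between stirrer's own z axis and vertical below 0.08 rad and linear speed of stirrer below 0.02 m/s); the robot touches nothing.
It fails at once if a bead leaves the bowl (horizontal distance between any of round1_c, round2_c, round3_c, block1_c, block2_c, block3_c and bowl above 0.115 m).
It fails at once if a bystander (trimming tool, clay bear, jar) is pushed more than 20 mm (distance of any of trimmer, figure, jar from where it was at the start of the episode above 0.02 m).
It also fails if it takes over 58 s, if anything falls off the work surface, if the arm or the gripper's body presses on something with over 40 N, if the wrist force passes 120 N, or if a joint passes its speed limit or range.

## Working session

There is one attempt and no reset: what is moved stays moved. The work goes in short steps, Python scripts to look and compute and a tool call to move; the robot and the scene stay as the last step left them, time stands still between calls to the robot, and variables do not carry over. Pictures are saved under pics/ and viewed, and the job is handed in when it is done.

Besides the shell and the picture viewer there is one more tool, called as name(argument=value, ...), one argument or row to a line, values as JSON. apply_moves: Moves the arm, as the interface text tells. Its arguments: {"type":"object","properties":{"commands":{"type":"array","items":{"type":"object","properties":{"dx":{"type":"number"},"dy":{"type":"number"},"dz":{"type":"number"},"spin":{"type":"number"},"hand":{"type":"number"}}}},"grip_force":{"type":"number"}},"required":["commands"]}

```bash
mkdir -p pics; python3 - <<'E'
from station import status, viewer
import cv2
s=status.get_state(); print(s)
for n in ("scene","side","wrist"):
    im=viewer.grab_frame(n); cv2.imwrite(f"pics/{n}0.png",im[:,:,::-1]); print(n,viewer.camera_info(n))
E
```

```text
{'t': 0.0, 'q': array([-9.01923652e-01,  3.59366056e-01,  1.10618611e-02, -3.41288351e-04,
       -1.22409568e+00, -2.88082362e-01]), 'qd': array([ 0.00049465,  0.00028448,  0.00073325, -0.0010726 , -0.00028501,
       -0.00060352]), 'joint_efforts': array([ 3.79301548e-05, -5.82715273e+01,  2.93050021e+01,  6.99712828e+00,
        6.71576199e-03, -1.45477657e-04]), 'eef_pos': array([ 0.2507792 , -0.62647345,  0.40373882]), 'ee_rot': array([1.66143415, 1.56916099, 2.04210824]), 'force': array([-0.40660644, -0.30536087,  0.02479235]), 'moment': array([0.01109735, 0.02248673, 0.04957665]), 'width': 0.08764790835817539}
scene {'fx': 351.18781050303676, 'fy': 351.18781050303676, 'cx': 251.61755475731448, 'cy': 193.32539205984634, 'eye': array([ 1.02220074, -0.70773524,  0.75702857]), 'attitude': array([ 0.88700084, -0.01562113,  0.57889821])}
side {'fx': 382.20522398317706, 'fy': 382.20522398317706, 'cx': 256.5208506921595, 'cy': 194.17641188942864, 'eye': array([0.50394056, 0.75173682, 0.75940436]), 'attitude': array([ 0.83163668, -0.00996824, -3.0142958 ])}
wrist {'fx': 297.3186396354542, 'fy': 297.3186396354542, 'cx': 253.1111718250573, 'cy': 192.97277686439182, 'T_tool_cam': array([[-3.47195651e-04,  3.06936788e-01, -9.51729840e-01,
         2.07215879e-02],
       [ 9.99999940e-01,  1.06239320e-04, -3.30542200e-04,
         2.43636136e-04],
       [-3.44430372e-07, -9.51729897e-01, -3.06936806e-01,
        -8.47627947e-02],
       [ 0.00000000e+00,  0.00000000e+00,  0.00000000e+00,
         1.00000000e+00]])}
```

View pics/scene0.png

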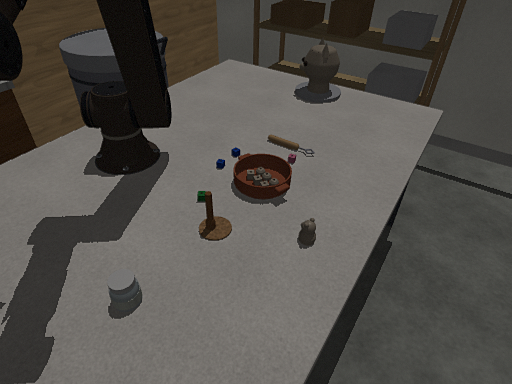

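View pics/side0.png

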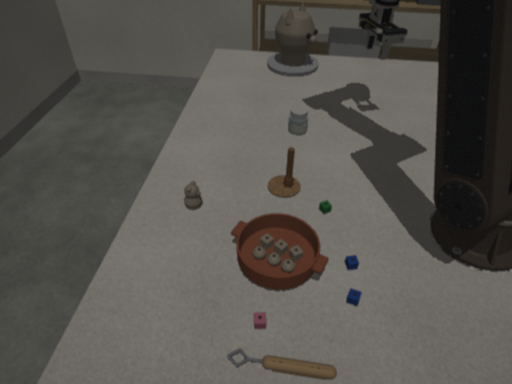

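View pics/wrist0.png

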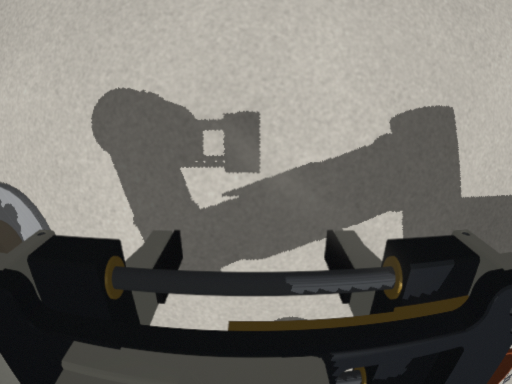

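The scene view shows the stirrer at (209,215) on its mat at (215,228) and the bowl at (263,175). The side view shows the stirrer at (290,168), the mat at (284,186), and the bowl at (279,250) with lugs near (240,230) and (320,263). Next I'll measure these with the calibration.

```bash
cat > h.py <<'E'
import numpy as np, cv2
from scipy.spatial.transform import Rotation as Ro
from station import status, viewer
def cam(n): 
    c=viewer.camera_info(n); return c
def ray(c,u,v):
    R=Ro.from_euler('xyz',c['attitude']).as_matrix()
    d=R@np.array([(u-c['cx'])/c['fx'],-(v-c['cy'])/c['fy'],-1.0]); return c['eye'],d/np.linalg.norm(d)
def onz(c,u,v,z):
    e,d=ray(c,u,v); return e+d*(z-e[2])/d[2]
def tri(c1,p1,c2,p2):
    A=np.zeros((3,3));b=np.zeros(3)
    for c,p in((c1,p1),(c2,p2)):
        e,d=ray(c,*p); M=np.eye(3)-np.outer(d,d); A+=M;b+=M@e
    return np.linalg.solve(A,b)
def proj(c,P):
    R=Ro.from_euler('xyz',c['attitude']).as_matrix(); q=R.T@(np.asarray(P)-c['eye'])
    return c['cx']+c['fx']*q[0]/-q[2], c['cy']-c['fy']*q[1]/-q[2]
E
python3 - <<'E'
from h import *
for n,box in (("scene",(170,120,330,260)),("side",(160,120,370,300))):
    im=cv2.imread(f"pics/{n}0.png"); x0,y0,x1,y1=box
    s=3.7; cv2.imwrite(f"pics/{n}0z.png",cv2.resize(im[y0:y1,x0:x1],None,fx=s,fy=s,interpolation=cv2.INTER_CUBIC)[:600,:800])
    hsv=cv2.cvtColor(im,cv2.COLOR_BGR2HSV)
    c=cam(n)
    pts={'scene':{'mat':(215,228),'bowl':(263,190),'st':(209,205)},'side':{'mat':(275,188),'bowl':(279,275),'st':(291,165)}}[n]
    for k,(u,v) in pts.items(): print(n,k,hsv[v,u],im[v,u])
    print(n,'mat~',onz(c,*pts['mat'],.006))
E
```

```text
scene mat [ 16 135  85] [40 64 85]
scene bowl [  8 154  43] [17 24 43]
scene st [ 14 138  37] [17 26 37]
scene mat~ [ 0.527047   -0.13037544  0.006     ]
side mat [ 15 111  87] [49 68 87]
side bowl [  8 148  86] [36 50 86]
side st [ 13 128  50] [25 36 50]
side mat~ [ 0.5503236  -0.10378258  0.006     ]
```

View pics/scene0z.png

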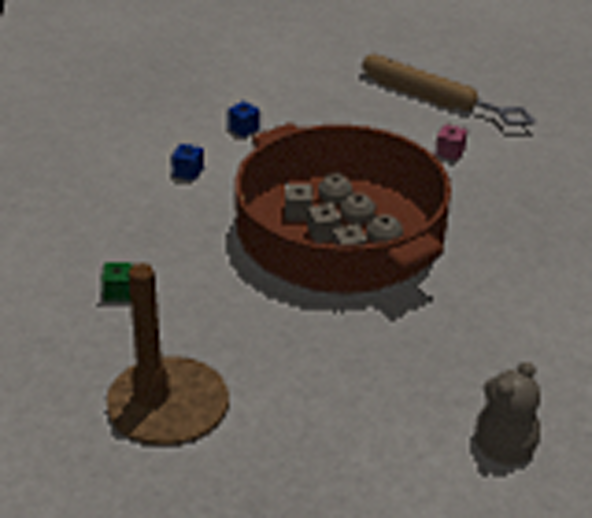

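View pics/side0z.png

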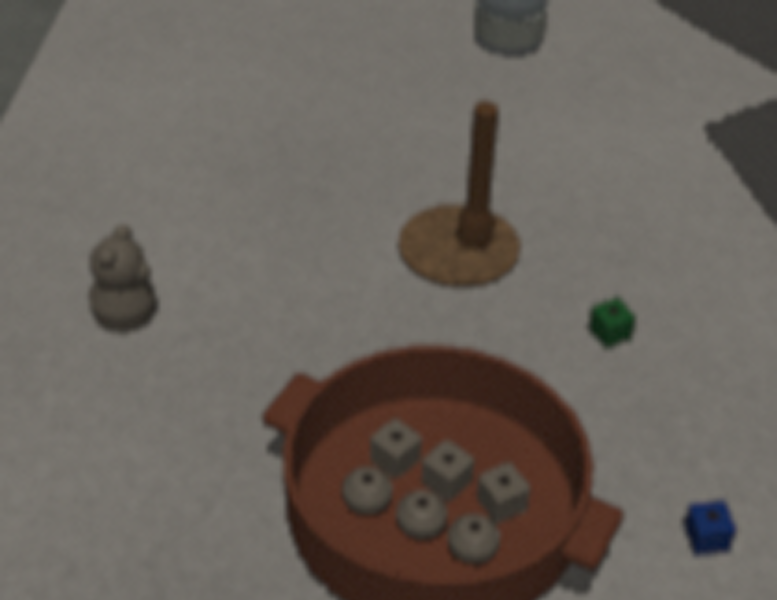

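```bash
python3 - <<'E'
from h import *
S=cam('scene');D=cam('side')
zs=lambda u,v:(170+u/3.7,120+v/3.7); zd=lambda u,v:(160+u/3.7,120+v/3.7)
np.set_printoptions(precision=4,suppress=True)
print('st top',tri(S,zs(141,271),D,zd(485,108)), onz(S,*zs(141,271),.138),onz(D,*zd(485,108),.138))
print('st foot near: mat',onz(S,*zs(168,400),.006),onz(D,*zd(459.5,244),.006))
print('lugs S',onz(S,*zs(276,134),.055),onz(S,*zs(415,250),.055))
print('lugs D',onz(D,*zd(292,402),.055),onz(D,*zd(597,530),.055))
for n,a,b,z in (('c',(299,193),(396,437),.034),('c',(323,212),(448,459),.034),('c',(349,234),(504,484),.034),('r',(336,181),(367,479),.032),('r',(358,202),(422,503),.032),('r',(384,225),(474,534),.032)):
    print(n,'S',onz(S,*zs(*a),z)[:2],'D',onz(D,*zd(*b),z)[:2])
# scene order check; mat circle from mask
for n,c,box,lo,hi in(('scene',S,(195,212,236,242),(10,90,60),(22,255,255)),('side',D,(264,172,304,200),(10,80,50),(22,255,255))):
    im=cv2.imread(f"pics/{n}0.png");h=cv2.cvtColor(im,cv2.COLOR_BGR2HSV);m=cv2.inRange(h,lo,hi)
    x0,y0,x1,y1=box; k=np.zeros_like(m);k[y0:y1,x0:x1]=m[y0:y1,x0:x1]
    cs,_=cv2.findContours(k,0,1); ct=max(cs,key=cv2.contourArea)[:,0]
    P=np.array([onz(c,u,v,.006)[:2] for u,v in ct],np.float32)
    print(n,'mat circ',cv2.minEnclosingCircle(P),len(ct))
# bystanders
print('bear base S',onz(S,*zs(505,455),.0),'D',onz(D,*zd(122,310),.0)); print('jar S',onz(S,125,300,0),'D',onz(D,298,128,0))
print('trimmer',onz(D,300,366,.013),onz(D,238,355,.005))
print('green',onz(D,*zd(612,318),.013),'blue',onz(D,*zd(710,525),.013))
E
```

```text
st top [ 0.5119 -0.1301  0.1332] [ 0.5144 -0.1344  0.138 ] [ 0.5129 -0.1223  0.138 ]
st foot near: mat [ 0.5283 -0.1301  0.006 ] [ 0.5238 -0.1169  0.006 ]
lugs S [0.4221 0.1837 0.055 ] [0.6256 0.0998 0.055 ]
lugs D [0.6223 0.1166 0.055 ] [0.4184 0.1965 0.055 ]
c S [0.4794 0.1383] D [0.551  0.1197]
c S [0.5145 0.1256] D [0.5146 0.1342]
c S [0.5522 0.1106] D [0.4765 0.1505]
r S [0.4965 0.1774] D [0.5662 0.1568]
r S [0.5319 0.16  ] D [0.5284 0.1718]
r S [0.5705 0.1428] D [0.4933 0.1921]
scene mat circ ((0.5238444805145264, -0.12748713791370392), 0.049683600664138794) 72
side mat circ ((0.5212258100509644, -0.12864749133586884), 0.05918101593852043) 83
bear base S [ 0.7816 -0.0254  0.    ] D [ 0.7773 -0.01    0.    ]
jar S [ 0.4935 -0.4489  0.    ] D [ 0.4978 -0.452   0.    ]
trimmer [0.4539 0.4186 0.013 ] [0.5776 0.4094 0.005 ]
green [ 0.4024 -0.0394  0.013 ] blue [0.3394 0.1493 0.013 ]
```

```bash
python3 - <<'E'
from h import *
np.set_printoptions(precision=4,suppress=True)
S=cam('scene');D=cam('side')
for n,c,b1 in(('scene',S,(198,188,222,215)),('side',D,(282,142,300,172))):
    im=cv2.imread(f"pics/{n}0.png").astype(int)
    m=((im[:,:,2]-im[:,:,0])>12)
    x0,y0,x1,y1=b1
    for v in range(y0,y1,2):
        r=np.where(m[v,x0:x1])[0]+x0; 
        if len(r): print(n,v,r.min(),r.max(),end=' | ')
    print()
    m8=m.astype(np.uint8)*255
    num,lab,st,ce=cv2.connectedComponentsWithStats(m8)
    for i in range(1,num):
        if st[i][4]>60 and 120<ce[i][1]<300 and 170<ce[i][0]<340: print(n,st[i],ce[i])
    R=Ro.from_euler('xyz',status.get_state()['ee_rot']).as_matrix()
print(R)
# predicted projections
for P in((.5,0,0),(.522,-.128,.006),(.522,.145,.06)): print(P,proj(S,P),proj(D,P))
E
```

```text
scene 192 205 210 | scene 194 205 211 | scene 196 205 211 | scene 198 205 211 | scene 200 205 211 | scene 202 205 212 | scene 204 206 212 | scene 206 206 212 | scene 208 207 212 | scene 210 207 212 | scene 212 206 212 | scene 214 206 212 | 
scene [268 134  31  16 231] [282.8095 141.8139]
scene [ 233  153   63   46 2137] [262.7342 174.4684]
scene [199 191  33  49 814] [213.4853 222.3833]
scene [302 218  14  12  86] [309.5581 223.4884]
side 146 291 291 | side 148 288 294 | side 150 288 294 | side 152 288 294 | side 154 288 293 | side 156 287 293 | side 158 288 293 | side 160 288 293 | side 162 287 293 | side 164 287 292 | side 166 287 292 | side 168 287 292 | side 170 286 291 | 
side [267 146  34  52 810] [285.116  180.0049]
side [185 181  15  15 124] [191.4516 188.6935]
side [185 198  15   8  88] [191.8409 201.3977]
side [ 230  212   99   78 5357] [277.964  250.0894]
[[-0.0006 -0.3716  0.9284]
 [ 0.0011  0.9284  0.3716]
 [-1.      0.0012 -0.0002]]
(0.5, 0, 0) (np.float64(232.90235263099618), np.float64(202.8496233920616)) (np.float64(289.51927338499803), np.float64(215.73125995652478))
(0.522, -0.128, 0.006) (np.float64(214.15856330507356), np.float64(226.87647890923654)) (np.float64(285.07112199597486), np.float64(183.6034170637417))
(0.522, 0.145, 0.06) (np.float64(262.3721048974588), np.float64(169.16612169959845)) (np.float64(278.2286918589345), np.float64(240.1066162134263))
```

apply_moves(
  commands=[
    {"dx": 32,"dy": 52},
    {"dx": 32,"dy": 52},
    {"dx": 32,"dy": 52},
    {"dx": 32,"dy": 52},
    {"dx": 32,"dy": 52},
  ],
)

```text
invalid input at $.commands[0]: expected keys dx, dy, dz, spin, hand
```

apply_moves(
  commands=[
    {"dx": 32,"dy": 52},
    {"dx": 32,"dy": 52},
    {"dx": 32,"dy": 52},
    {"dx": 32,"dy": 52},
    {"dx": 29,"dy": 53},
  ],
)

```text
invalid input at $.commands[0]: expected keys dx, dy, dz, spin, hand
```

```bash
cat >> h.py <<'E'
def wcam():
    s=status.get_state(); c=viewer.camera_info('wrist'); T=np.eye(4)
    T[:3,:3]=Ro.from_euler('xyz',s['ee_rot']).as_matrix(); T[:3,3]=s['eef_pos']
    im=viewer.grab_frame('wrist'); c=dict(c); c['T']=T@c['T_tool_cam']; return c,im[:,:,::-1].copy(),s
def wray(c,u,v):
    x=u-c['cx'];y=v-c['cy'];r=np.hypot(x,y);th=r/c['fx']
    d=np.array([np.sin(th)*x/max(r,1e-9),-np.sin(th)*y/max(r,1e-9),-np.cos(th)])
    return c['T'][:3,3],c['T'][:3,:3]@d
def wonz(c,u,v,z):
    e,d=wray(c,u,v); return e+d*(z-e[2])/d[2]
def wproj(c,P):
    q=c['T'][:3,:3].T@(np.asarray(P)-c['T'][:3,3]); th=np.arctan2(np.hypot(q[0],q[1]),-q[2]); f=np.hypot(q[0],q[1])
    return c['cx']+c['fx']*th*q[0]/f, c['cy']-c['fx']*th*q[1]/f
E
python3 - <<'E'
from h import *
import pickle
c,im,s=wcam(); print(s['t'],s['eef_pos'],s['force']); cv2.imwrite('pics/w1.png',im); pickle.dump(c,open('w1.pkl','wb'))
E
```

```text
0.15 [ 0.25082082 -0.62653654  0.40396827] [-0.61505904  0.11612514 -0.35371986]
```

View pics/w1.png

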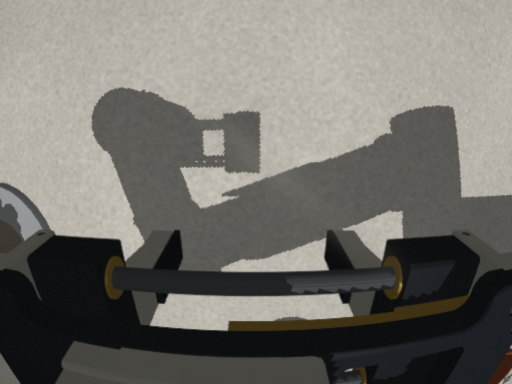

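All five keys are required, so the arm has not moved and the view is unchanged. I'll resend the moves.

apply_moves(
  commands=[
    {"dx": 32,"dy": 52,"dz": 0,"spin": 0,"hand": 0},
    {"dx": 32,"dy": 52,"dz": 0,"spin": 0,"hand": 0},
    {"dx": 32,"dy": 52,"dz": 0,"spin": 0,"hand": 0},
    {"dx": 32,"dy": 52,"dz": 0,"spin": 0,"hand": 0},
    {"dx": 32,"dy": 52,"dz": 0,"spin": 0,"hand": 0},
  ],
)

```text
t: 0.82
eef_pos: [0.4115, -0.3648, 0.4047]
ee_rot: [-0.67, 1.57, -0.29]
force: [1.0, -0.2, -0.2]
width: 0.0878
```

apply_moves(
  commands=[
    {"dx": 32,"dy": 52,"dz": 0,"spin": 0,"hand": 0},
    {"dx": 32,"dy": 52,"dz": 0,"spin": 0,"hand": 0},
    {"dx": 32,"dy": 52,"dz": 0,"spin": 0,"hand": 0},
    {"dx": 32,"dy": 52,"dz": 0,"spin": 0,"hand": 0},
    {"dx": 29,"dy": 53,"dz": 0,"spin": 0,"hand": 0},
  ],
)

```text
t: 1.45
eef_pos: [0.5686, -0.1037, 0.4047]
ee_rot: [-0.425, 1.571, -0.044]
force: [1.6, -0.1, -0.3]
width: 0.0876
```

```bash
python3 - <<'E'
from h import *
import pickle
c,im,s=wcam(); print(s['t'],s['eef_pos'],s['ee_rot'],s['force']); cv2.imwrite('pics/w2.png',im); pickle.dump(c,open('w2.pkl','wb'))
E
```

```text
1.45 [ 0.56860216 -0.10369125  0.40474844] [-0.42514274  1.57053219 -0.04414998] [ 1.63489787 -0.0818239  -0.29489707]
```

View pics/w2.png

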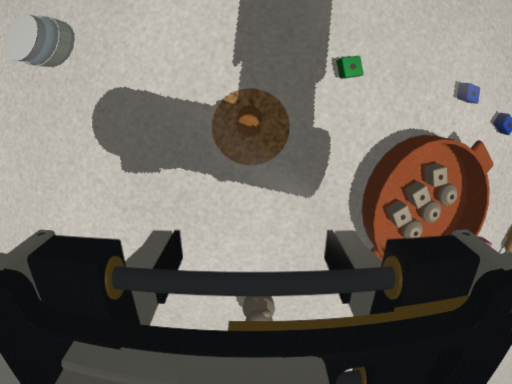

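The wrist view shows the mat around (251,126) with the stirrer on it, and the bowl at (430,200) with its far lug at (482,157). I'll zoom in.

```bash
python3 - <<'E'
import cv2,numpy as np
im=cv2.imread('pics/w2.png')
a=cv2.resize(im[80:172,205:297],None,fx=6,fy=6,interpolation=cv2.INTER_CUBIC); a=np.clip(a.astype(float)*1.8,0,255).astype(np.uint8)
cv2.imwrite('pics/w2a.png',a)
b=cv2.resize(im[125:255,355:505],None,fx=4,fy=4,interpolation=cv2.INTER_CUBIC)
cv2.imwrite('pics/w2b.png',b)
E
```

```text
(no output)
```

View pics/w2a.png

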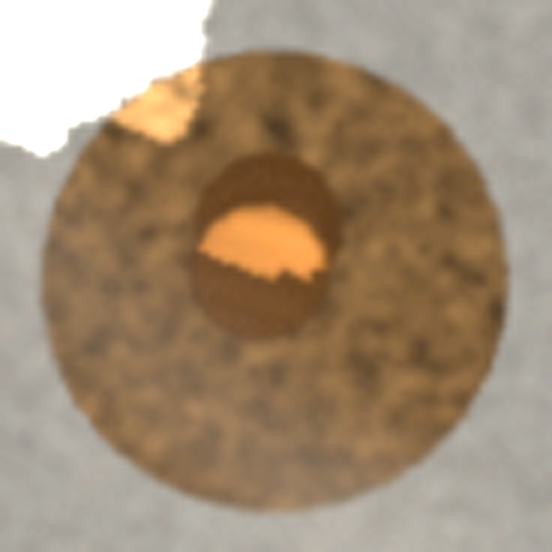

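View pics/w2b.png

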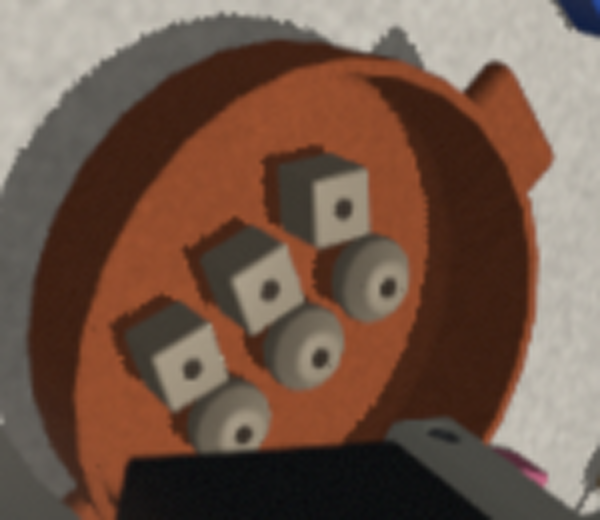

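```bash
python3 - <<'E'
from h import *
import pickle
np.set_printoptions(precision=4,suppress=True)
c=pickle.load(open('w2.pkl','rb'))
A=lambda u,v:(205+(u+.5)/6-.5,80+(v+.5)/6-.5); B=lambda u,v:(355+(u+.5)/4-.5,125+(v+.5)/4-.5)
print('top',wonz(c,*A(262.5,272.5),.138),'foot',wonz(c,*A(268,224),.028))
print('mat',wonz(c,*A(273.5,280),.006),[wonz(c,*A(*p),.006)[:2] for p in((41,280),(506,280),(273,50),(273,510))])
print('cubes',[wonz(c,*B(*p),.034)[:2] for p in((343,208),(270,290),(192,370))])
print('rounds',[wonz(c,*B(*p),.032)[:2] for p in((388,288),(320,357),(243,434))])
print('lug',[wonz(c,*B(*p),.055)[:2] for p in((495,62),(553,157))])
# bowl rim circle via outer points
P=np.array([wonz(c,*B(*p),.06)[:2] for p in((30,340),(60,190),(130,110),(200,63),(290,40),(400,58),(538,250),(522,185),(525,370))])
from scipy.optimize import least_squares
r=least_squares(lambda x:np.hypot(P[:,0]-x[0],P[:,1]-x[1])-x[2],[.52,.15,.1]); print('rim',r.x,r.fun)
E
```

```text
top [ 0.5104 -0.1309  0.138 ] foot [ 0.5102 -0.1317  0.028 ]
mat [ 0.5221 -0.126   0.006 ] [array([ 0.5399, -0.172 ]), array([ 0.5034, -0.0804]), array([ 0.4768, -0.1442]), array([ 0.5685, -0.1076])]
cubes [array([0.4745, 0.1423]), array([0.5125, 0.1286]), array([0.5499, 0.1142])]
rounds [array([0.4916, 0.1815]), array([0.5262, 0.1665]), array([0.5643, 0.1512])]
lug [array([0.4026, 0.1634]), array([0.4178, 0.2111])]
rim [0.5281 0.1373 0.1117] [-0.0062  0.0046  0.0036  0.0021 -0.0014 -0.0045  0.0012 -0.001   0.0016]
```

apply_moves(
  commands=[
    {"dx": -29,"dy": -14,"dz": 0,"spin": 0,"hand": 0},
    {"dx": -29,"dy": -13.5,"dz": 0,"spin": 0,"hand": 0},
    {"dx": 0,"dy": 0,"dz": -20,"spin": 0,"hand": 0},
    {"dx": 0,"dy": 0,"dz": -20,"spin": 0,"hand": 0},
    {"dx": 0,"dy": 0,"dz": 0,"spin": 0,"hand": 0},
  ],
)

```text
t: 2.12
eef_pos: [0.5092, -0.1332, 0.3635]
ee_rot: [2.754, 1.568, 3.135]
force: [0.8, 0.4, 0.3]
width: 0.0876
```

```bash
python3 - <<'E'
from h import *
import pickle
c,im,s=wcam(); print(s['t'],s['eef_pos'],s['ee_rot'],s['force']); cv2.imwrite('pics/w3.png',im); pickle.dump(c,open('w3.pkl','wb'))
E
```

```text
2.125 [ 0.5092219  -0.13321924  0.36347251] [2.75438119 1.56795811 3.13491398] [0.82315548 0.42517755 0.28311949]
```

View pics/w3.png

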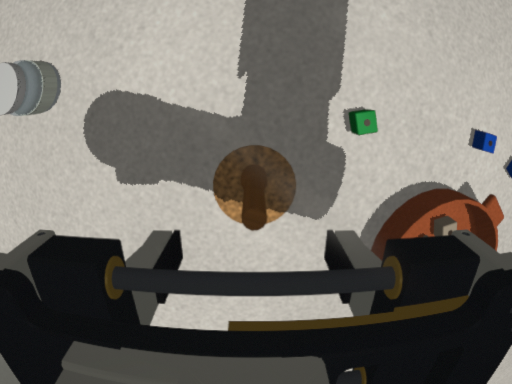

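```bash
python3 - <<'E'
from h import *
import pickle
c=pickle.load(open('w3.pkl','rb'))
print(wonz(c,255,217,.138), wproj(c,(.5103,-.1312,.138)),wproj(c,(.522,-.126,.006)))
E
```

```text
[ 0.50800858 -0.13159049  0.138     ] (np.float64(254.33945732339913), np.float64(219.8090274601381)) (np.float64(254.1379466397439), np.float64(186.25074895006364))
```

The stirrer top at (255,217) agrees with the earlier estimate. Descending and gripping.

apply_moves(
  commands=[
    {"dx": 0.5,"dy": 2,"dz": -10,"spin": 0,"hand": 0},
    {"dx": 0,"dy": 0,"dz": -31,"spin": 0,"hand": 0},
    {"dx": 0,"dy": 0,"dz": -31,"spin": 0,"hand": 0},
    {"dx": 0,"dy": 0,"dz": -31,"spin": 0,"hand": 0},
    {"dx": 0,"dy": 0,"dz": 0,"spin": 0,"hand": 0},
  ],
)

```text
t: 2.8
eef_pos: [0.5097, -0.1311, 0.2599]
ee_rot: [2.811, 1.567, -3.091]
force: [0.7, -0.3, 0.6]
width: 0.0876
```

apply_moves(
  commands=[
    {"dx": 0,"dy": 0,"dz": 0,"spin": 0,"hand": 1},
    {"dx": 0,"dy": 0,"dz": 0,"spin": 0,"hand": 1},
    {"dx": 0,"dy": 0,"dz": 0,"spin": 0,"hand": 1},
    {"dx": 0,"dy": 0,"dz": 0,"spin": 0,"hand": 1},
    {"dx": 0,"dy": 0,"dz": 0,"spin": 0,"hand": 1},
  ],
  grip_force=40,
)

```text
t: 3.42
eef_pos: [0.5103, -0.1311, 0.2619]
ee_rot: [-0.181, 1.57, 0.2]
force: [0.4, 0.5, -0.2]
width: 0.0431
```

apply_moves(
  commands=[
    {"dx": 0,"dy": 0,"dz": 0,"spin": 0,"hand": 1},
    {"dx": 0,"dy": 0,"dz": 0,"spin": 0,"hand": 1},
    {"dx": 0,"dy": 0,"dz": 0,"spin": 0,"hand": 1},
    {"dx": 0,"dy": 0,"dz": 0,"spin": 0,"hand": 1},
    {"dx": 0,"dy": 0,"dz": 0,"spin": 0,"hand": 1},
  ],
)

```text
t: 4.05
eef_pos: [0.5103, -0.1311, 0.2616]
ee_rot: [2.867, 1.571, -3.035]
force: [0.4, 0.0, -1.3]
width: 0.0194
```

apply_moves(
  commands=[
    {"dx": 0,"dy": 0,"dz": 30,"spin": 0,"hand": 1},
    {"dx": 0,"dy": 0,"dz": 40,"spin": 0,"hand": 1},
    {"dx": 4,"dy": 20,"dz": 30,"spin": 0,"hand": 1},
    {"dx": 4,"dy": 44,"dz": 0,"spin": 0,"hand": 1},
    {"dx": 4,"dy": 45,"dz": 0,"spin": 0,"hand": 1},
  ],
)

```text
t: 4.68
eef_pos: [0.5221, -0.0213, 0.362]
ee_rot: [0.279, 1.57, 0.659]
force: [0.7, -0.2, -1.2]
width: 0.0195
```

apply_moves(
  commands=[
    {"dx": 4,"dy": 45,"dz": 0,"spin": 0,"hand": 1},
    {"dx": 4,"dy": 45,"dz": 0,"spin": 0,"hand": 1},
    {"dx": 4,"dy": 45,"dz": 0,"spin": 0,"hand": 1},
    {"dx": 4,"dy": 45,"dz": 0,"spin": 0,"hand": 1},
    {"dx": 3.5,"dy": 45,"dz": 0,"spin": 0,"hand": 1},
  ],
)

```text
t: 5.3
eef_pos: [0.5416, 0.2043, 0.3614]
ee_rot: [3.082, 1.57, -2.82]
force: [0.9, 0.3, -1.6]
width: 0.0193
```

apply_moves(
  commands=[
    {"dx": 0,"dy": 0,"dz": 0,"spin": 0,"hand": 1},
    {"dx": 0,"dy": 0,"dz": 0,"spin": 0,"hand": 1},
    {"dx": 0,"dy": 0,"dz": 0,"spin": 0,"hand": 1},
    {"dx": 0,"dy": 0,"dz": 0,"spin": 0,"hand": 1},
    {"dx": 0,"dy": 0,"dz": 0,"spin": 0,"hand": 1},
  ],
)

```text
t: 5.92
eef_pos: [0.5419, 0.2023, 0.3618]
ee_rot: [0.327, 1.571, 0.707]
force: [-0.7, 0.1, -0.8]
width: 0.0196
```

```bash
cat > look.py <<'E'
import sys
from h import *
import pickle
k=sys.argv[1]
c,im,s=wcam(); print(s['t'],s['eef_pos'],s['ee_rot'],s['force'],s['width']); cv2.imwrite(f'pics/w{k}.png',im); pickle.dump(c,open(f'w{k}.pkl','wb'))
d=viewer.grab_frame('side')[:,:,::-1]; b=cv2.resize(d[120:310,170:380],None,fx=3,fy=3,interpolation=cv2.INTER_CUBIC); cv2.imwrite(f'pics/d{k}.png',b)
E
python3 look.py 4
```

```text
5.925 [0.54187946 0.20228661 0.3618127 ] [0.32708601 1.57056681 0.70706809] [-0.65411904  0.08055065 -0.81719767] 0.019564534752624457
```

View pics/w4.png

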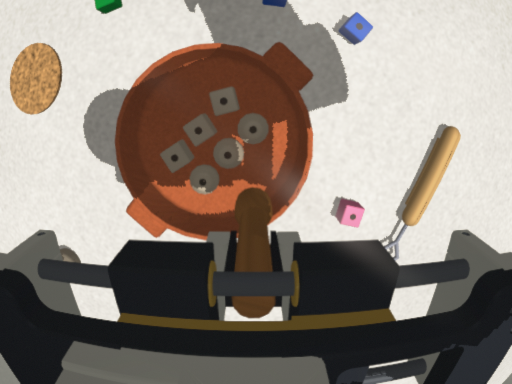

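View pics/d4.png

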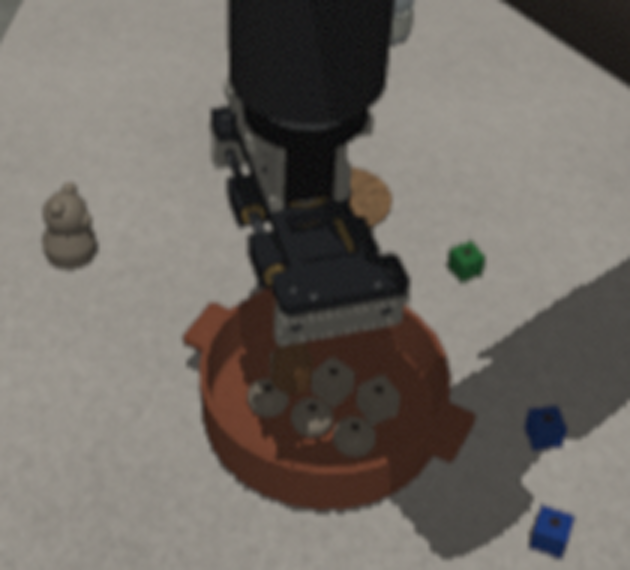

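The wrist view shows the whole bowl. Cube holes are at (224,101), (198,130) and (175,157), round holes at (253,129), (228,155) and (203,181), and the stirrer foot is at (253,205).

```bash
cat > beads.py <<'E'
from h import *
C0=np.array([.5198,.1474]);ex=np.array([.369,.929]);ey=np.array([-.929,.369])
def bf(p): d=(np.asarray(p)[:2]-C0)*1000; return np.round([d@ex,d@ey],1)
def wf(x,y): return C0+(x*ex+y*ey)/1000
E
python3 - <<'E'
from beads import *
import pickle
c=pickle.load(open('w4.pkl','rb'))
for p in((224,101),(198,130),(175,157)): q=wonz(c,*p,.034);print('c',q[:2],bf(q))
for p in((253,129),(228,155),(203,181)): q=wonz(c,*p,.032);print('r',q[:2],bf(q))
print('lugs',bf(wonz(c,289,67,.055)),bf(wonz(c,149,216,.055)))
print('foot',bf(wonz(c,253,200,.106)),'tcp',bf((.5419,.2023)), wf(60,0))
E
```

```text
c [0.47457013 0.14384955] [-20.   40.7]
c [0.51233956 0.12907724] [-19.8   0.2]
c [0.54847233 0.1150445 ] [-19.5 -38.6]
r [0.49100628 0.18224837] [21.7 39.6]
r [0.52633745 0.16790227] [21.5  1.5]
r [0.56317416 0.15243196] [ 20.7 -38.4]
lugs [  3.3 108.5] [   0.6 -102.2]
foot [57.5  1.9] tcp [59.2 -0.3] [0.54194 0.20314]
```

apply_moves(
  commands=[
    {"dx": 0,"dy": 1,"dz": -25,"spin": 0,"hand": 1},
    {"dx": 0,"dy": 0,"dz": -30,"spin": 0,"hand": 1},
    {"dx": 0,"dy": 0,"dz": -25,"spin": 0,"hand": 1},
    {"dx": 0,"dy": 0,"dz": -15,"spin": 0,"hand": 1},
    {"dx": 0,"dy": 0,"dz": 0,"spin": 0,"hand": 1},
  ],
)

```text
t: 6.65
eef_pos: [0.5417, 0.2037, 0.2658]
ee_rot: [-2.825, 1.569, -2.445]
force: [-0.3, -0.7, -1.9]
width: 0.0194
```

apply_moves(
  commands=[
    {"dx": 0,"dy": 0,"dz": 0,"spin": 0,"hand": 1},
    {"dx": 0,"dy": 0,"dz": 0,"spin": 0,"hand": 1},
    {"dx": -3.5,"dy": -9,"dz": 0,"spin": 0,"hand": 1},
    {"dx": -3.5,"dy": -9,"dz": 0,"spin": 0,"hand": 1},
    {"dx": -3.5,"dy": -9,"dz": 0,"spin": 0,"hand": 1},
  ],
)

```text
t: 7.28
eef_pos: [0.531, 0.176, 0.2669]
ee_rot: [0.42, 1.571, 0.801]
force: [0.3, 0.2, -1.6]
width: 0.0193
```

apply_moves(
  commands=[
    {"dx": -3.5,"dy": -9,"dz": 0,"spin": 0,"hand": 1},
    {"dx": -3.5,"dy": -9,"dz": 0,"spin": 0,"hand": 1},
    {"dx": -3.5,"dy": -9,"dz": 0,"spin": 0,"hand": 1},
    {"dx": -3.5,"dy": -9,"dz": 0,"spin": 0,"hand": 1},
    {"dx": 0,"dy": 0,"dz": 0,"spin": 0,"hand": 1},
  ],
)

```text
t: 7.9
eef_pos: [0.517, 0.1402, 0.2667]
ee_rot: [3.088, 1.57, -2.815]
force: [-0.1, -0.5, -1.7]
width: 0.0198
```

```bash
python3 look.py 5
```

```text
7.9 [0.51701548 0.14017778 0.26667481] [ 3.08790286  1.5704806  -2.8151224 ] [-0.07269674 -0.51419602 -1.74432386] 0.019801643475321765
```

View pics/w5.png

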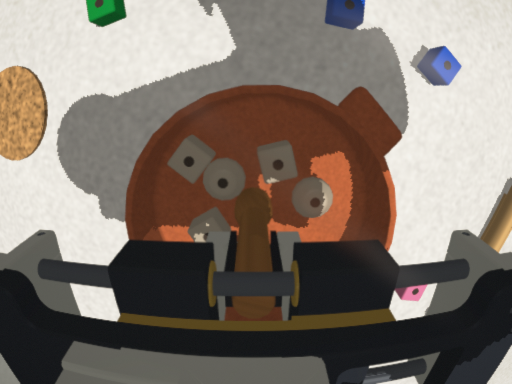

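View pics/d5.png

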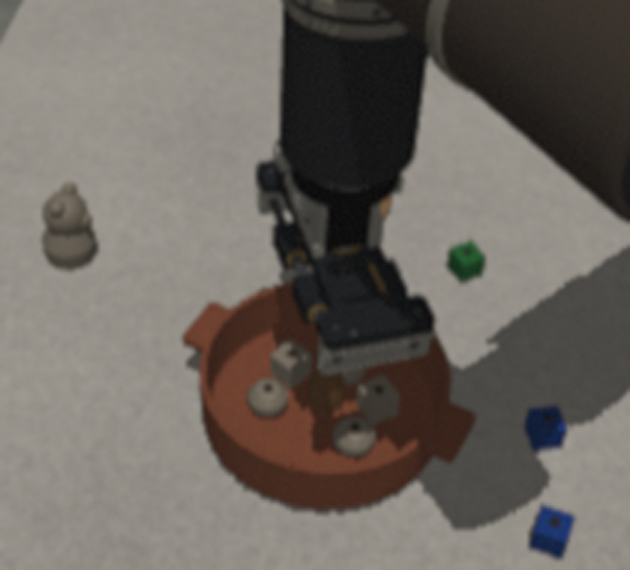

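Round 2 and cube 2 have been pushed towards −x, visible at (222,183) and (189,161). The third cube shows at (208,225).

```bash
python3 - <<'E'
from beads import *
import pickle
c=pickle.load(open('w5.pkl','rb'))
for p in((189,161),(277,160),(206,234)): print('c',bf(wonz(c,*p,.034)))
for p in((222,183),(316,199)): print('r',bf(wonz(c,*p,.032)))
D=cam('side')
for n,p,z in(('c',(293,352),.034),('r',(267,386),.032),('c',(378,384),.034),('r',(356,424),.032)): print('side',n,bf(onz(D,170+p[0]/3,120+p[1]/3,z)))
print('tcp',bf(c['T'][:2,3]), bf((.517,.1402)))
E
```

```text
c [-70.2  -2.4]
c [-23.5  42.3]
c [-22.5 -38.6]
r [-40.8   1.3]
r [20.3 41.5]
side c [-17.3 -39. ]
side r [ 24.  -41.2]
side c [-20.8  37.3]
side r [23.2 38.5]
tcp [-65.8  61.6] [-7.7 -0.1]
```

apply_moves(
  commands=[
    {"dx": 0,"dy": 0,"dz": 30,"spin": 0,"hand": 1},
    {"dx": 0,"dy": 0,"dz": 30,"spin": 0,"hand": 1},
    {"dx": -19,"dy": -10,"dz": 0,"spin": 0,"hand": 1},
    {"dx": -19,"dy": -10,"dz": 0,"spin": 0,"hand": 1},
    {"dx": -18.5,"dy": -10.5,"dz": 0,"spin": 0,"hand": 1},
  ],
)

```text
t: 8.62
eef_pos: [0.4604, 0.1104, 0.3267]
ee_rot: [0.3, 1.571, 0.681]
force: [0.1, -0.2, -0.7]
width: 0.0196
```

apply_moves(
  commands=[
    {"dx": 0,"dy": 0,"dz": 0,"spin": 0,"hand": 1},
    {"dx": 0,"dy": 0,"dz": 0,"spin": 0,"hand": 1},
    {"dx": 0,"dy": 0,"dz": -20,"spin": 0,"hand": 1},
    {"dx": 0,"dy": 0,"dz": -20,"spin": 0,"hand": 1},
    {"dx": 0,"dy": 0,"dz": -20,"spin": 0,"hand": 1},
  ],
)

```text
t: 9.25
eef_pos: [0.4616, 0.1109, 0.266]
ee_rot: [-0.134, 1.57, 0.248]
force: [0.2, 0.2, -1.7]
width: 0.0196
```

```bash
python3 look.py 6;  python3 -c "
from beads import *
print(bf(status.get_state()['eef_pos']))"
```

```text
9.25 [0.46158596 0.11090883 0.26601509] [-0.13351668  1.57038906  0.24752463] [ 0.20749248  0.16071999 -1.69395328] 0.019599269058102536
[-56.1  41.1]
```

View pics/d6.png

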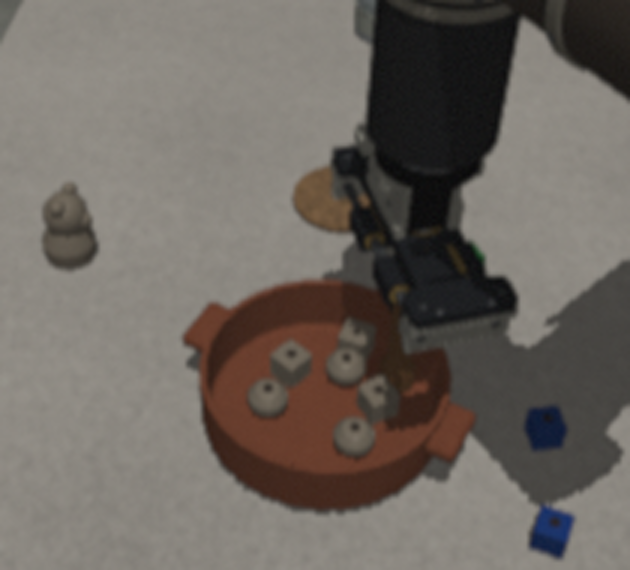

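View pics/w6.png

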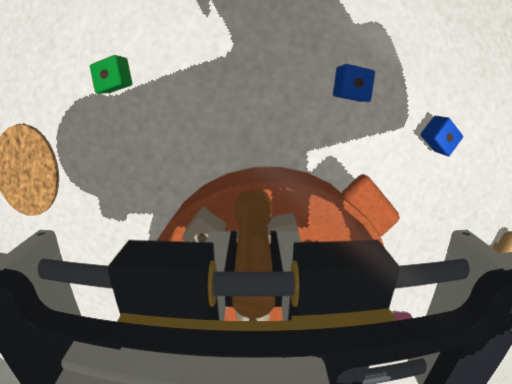

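apply_moves(
  commands=[
    {"dx": 3.5,"dy": 8.5,"dz": 0,"spin": 0,"hand": 1},
    {"dx": 3.5,"dy": 8.5,"dz": 0,"spin": 0,"hand": 1},
    {"dx": 3.5,"dy": 8.5,"dz": 0,"spin": 0,"hand": 1},
    {"dx": 3.5,"dy": 8.5,"dz": 0,"spin": 0,"hand": 1},
    {"dx": 3.5,"dy": 8.5,"dz": 0,"spin": 0,"hand": 1},
  ],
)

```text
t: 9.98
eef_pos: [0.4786, 0.1535, 0.2668]
ee_rot: [0.348, 1.571, 0.729]
force: [0.5, 0.1, -1.0]
width: 0.0192
```

apply_moves(
  commands=[
    {"dx": 3,"dy": 8.5,"dz": 0,"spin": 0,"hand": 1},
    {"dx": 0,"dy": 0,"dz": 0,"spin": 0,"hand": 1},
    {"dx": 0,"dy": 0,"dz": 0,"spin": 0,"hand": 1},
    {"dx": 0,"dy": 0,"dz": 0,"spin": 0,"hand": 1},
    {"dx": 0,"dy": 0,"dz": 0,"spin": 0,"hand": 1},
  ],
)

```text
t: 10.6
eef_pos: [0.4813, 0.1611, 0.2667]
ee_rot: [0.414, 1.571, 0.795]
force: [0.6, -0.5, -2.3]
width: 0.0196
```

```bash
python3 look.py 7;  python3 -c "
from beads import *
print(bf(status.get_state()['eef_pos']))"
```

```text
10.6 [0.4812989  0.16114995 0.26673057] [0.41429155 1.57072354 0.79486649] [ 0.64553346 -0.46253801 -2.30499746] 0.019561895939157498
[-1.4 40.9]
```

View pics/d7.png

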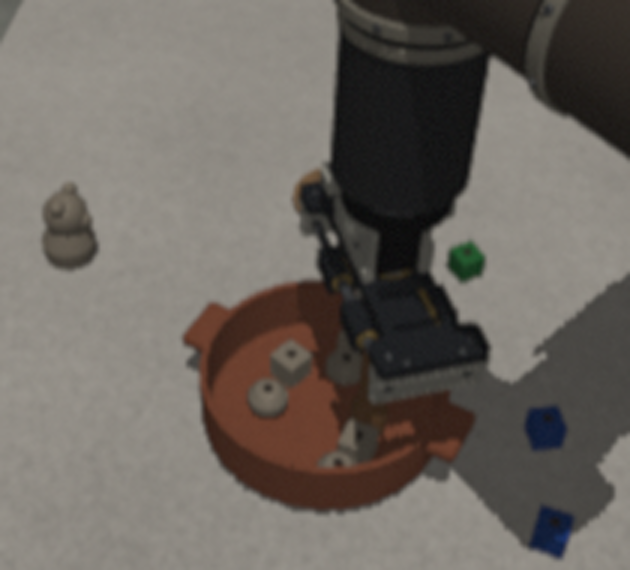

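View pics/w7.png

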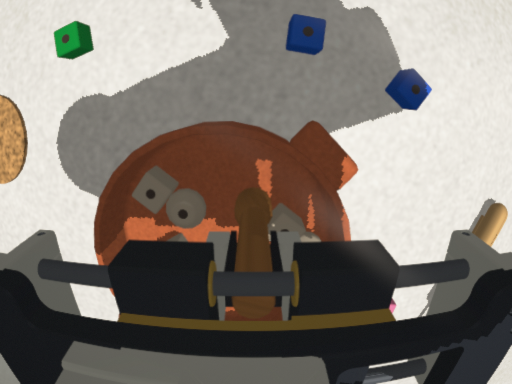

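```bash
python3 - <<'E'
from beads import *
import pickle
D=cam('side')
for n,p,z in(('c',(293,352),.034),('r',(267,386),.032),('c3',(359,436),.034),('r3',(338,462),.032)): print('side',n,bf(onz(D,170+p[0]/3,120+p[1]/3,z)))
c=pickle.load(open('w7.pkl','rb'))
print('c',bf(wonz(c,151,194,.034)),'r',bf(wonz(c,183,214,.032)),'c3',bf(wonz(c,284,230,.034)))
E
```

```text
side c [-17.3 -39. ]
side r [ 24.  -41.2]
side c3 [34.1 46.1]
side r3 [62.8 42.1]
c [-69.7  -2.5] r [-40.2   1.7] c3 [26.3 47.4]
```

Both pairs have moved over 35 mm and each half holds both kinds. Lifting out and returning to the mat.

apply_moves(
  commands=[
    {"dx": 0,"dy": 0,"dz": 25,"spin": 0,"hand": 1},
    {"dx": 0,"dy": 0,"dz": 40,"spin": 0,"hand": 1},
    {"dx": 0,"dy": 0,"dz": 35,"spin": 0,"hand": 1},
    {"dx": 4,"dy": -25,"dz": 0,"spin": 0,"hand": 1},
    {"dx": 6,"dy": -42,"dz": 0,"spin": 0,"hand": 1},
  ],
)

```text
t: 11.32
eef_pos: [0.4914, 0.0943, 0.3673]
ee_rot: [0.263, 1.569, 0.645]
force: [1.1, -0.3, -2.0]
width: 0.019
```

apply_moves(
  commands=[
    {"dx": 6,"dy": -45,"dz": 0,"spin": 0,"hand": 1},
    {"dx": 6,"dy": -45,"dz": 0,"spin": 0,"hand": 1},
    {"dx": 6,"dy": -45,"dz": 0,"spin": 0,"hand": 1},
    {"dx": 6,"dy": -45,"dz": 0,"spin": 0,"hand": 1},
    {"dx": 6.5,"dy": -40,"dz": 0,"spin": 0,"hand": 1},
  ],
)

```text
t: 11.95
eef_pos: [0.5217, -0.1273, 0.3667]
ee_rot: [-0.077, 1.571, 0.303]
force: [0.3, 0.2, -1.6]
width: 0.0195
```

apply_moves(
  commands=[
    {"dx": 0,"dy": 0,"dz": 0,"spin": 0,"hand": 1},
    {"dx": 0,"dy": 0,"dz": -25,"spin": 0,"hand": 1},
    {"dx": 0,"dy": 0,"dz": -30,"spin": 0,"hand": 1},
    {"dx": 0,"dy": 0,"dz": -25,"spin": 0,"hand": 1},
    {"dx": 0,"dy": 0,"dz": -10,"spin": 0,"hand": 1},
  ],
)

```text
t: 12.58
eef_pos: [0.5213, -0.1252, 0.2754]
ee_rot: [2.775, 1.568, -3.127]
force: [0.2, 0.6, -1.1]
width: 0.0196
```

```bash
python3 look.py 8; python3 -c "
from h import *
d=viewer.grab_frame('scene')[:,:,::-1]; cv2.imwrite('pics/s8.png',cv2.resize(d[130:270,170:330],None,fx=4,fy=4,interpolation=cv2.INTER_CUBIC))"
```

```text
12.575 [ 0.52130887 -0.12519317  0.27535186] [ 2.7752069   1.56849944 -3.12692422] [ 0.22649483  0.56043591 -1.06150073] 0.019554762550541446
```

View pics/d8.png

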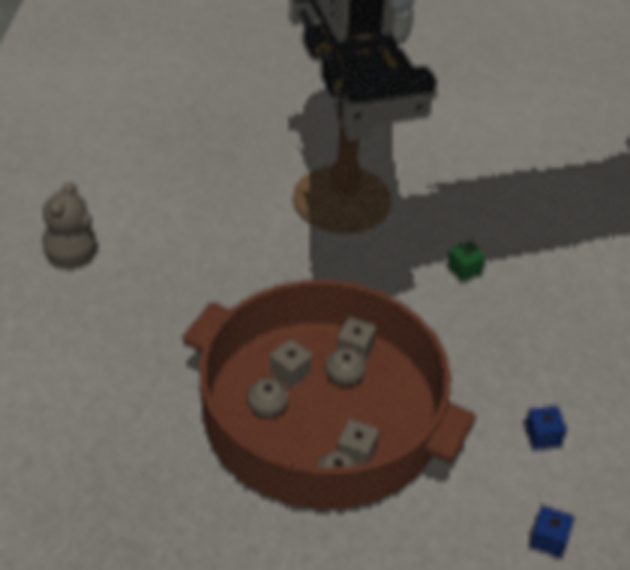

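View pics/s8.png

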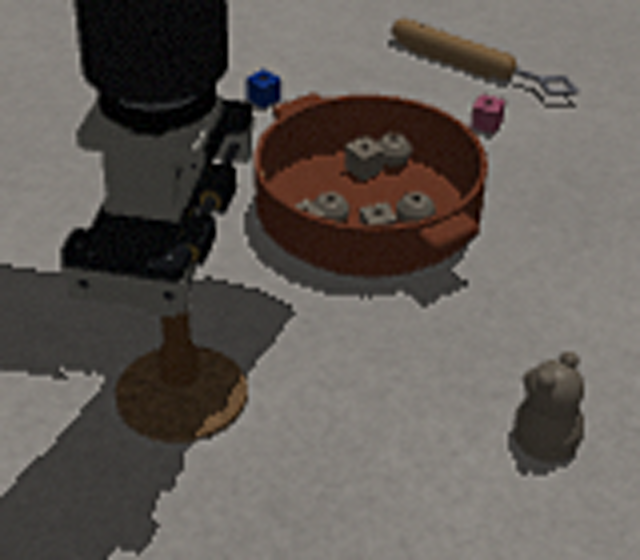

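Both views show all six beads in the bowl and the stirrer hanging upright over the mat. Lowering the last bit.

apply_moves(
  commands=[
    {"dx": 0,"dy": 0,"dz": -6,"spin": 0,"hand": 1},
    {"dx": 0,"dy": 0,"dz": -4,"spin": 0,"hand": 1},
    {"dx": 0,"dy": 0,"dz": -2,"spin": 0,"hand": 1},
    {"dx": 0,"dy": 0,"dz": 0,"spin": 0,"hand": 1},
    {"dx": 0,"dy": 0,"dz": 0,"spin": 0,"hand": 1},
  ],
)

```text
t: 13.35
eef_pos: [0.5219, -0.1257, 0.2648]
ee_rot: [-0.528, 1.571, -0.147]
force: [-1.3, 0.4, -1.5]
width: 0.0193
```

apply_moves(
  commands=[
    {"dx": 0,"dy": 0,"dz": -1,"spin": 0,"hand": 1},
    {"dx": 0,"dy": 0,"dz": -1,"spin": 0,"hand": 1},
    {"dx": 0,"dy": 0,"dz": -1,"spin": 0,"hand": 1},
    {"dx": 0,"dy": 0,"dz": 0,"spin": 0,"hand": 1},
    {"dx": 0,"dy": 0,"dz": 0,"spin": 0,"hand": 1},
  ],
)

```text
t: 13.98
eef_pos: [0.5218, -0.1256, 0.2616]
ee_rot: [2.802, 1.571, -3.101]
force: [0.4, 0.1, -2.1]
width: 0.0194
```

apply_moves(
  commands=[
    {"dx": 0,"dy": 0,"dz": -0.5,"spin": 0,"hand": 1},
    {"dx": 0,"dy": 0,"dz": -0.5,"spin": 0,"hand": 1},
    {"dx": 0,"dy": 0,"dz": 0,"spin": 0,"hand": 1},
    {"dx": 0,"dy": 0,"dz": 0,"spin": 0,"hand": 1},
    {"dx": 0,"dy": 0,"dz": 0,"spin": 0,"hand": 1},
  ],
)

```text
t: 14.6
eef_pos: [0.5219, -0.1256, 0.2615]
ee_rot: [-0.615, 1.57, -0.234]
force: [-3.1, 0.2, 7.4]
width: 0.0193
```

Contact shows as +7 N upwards, so I'm opening slowly at first.

apply_moves(
  commands=[
    {"dx": 0,"dy": 0,"dz": 0.5,"spin": 0,"hand": 1},
    {"dx": 0,"dy": 0,"dz": 0,"spin": 0,"hand": 0.7},
    {"dx": 0,"dy": 0,"dz": 0,"spin": 0,"hand": 0.6},
    {"dx": 0,"dy": 0,"dz": 0,"spin": 0,"hand": 0.5},
    {"dx": 0,"dy": 0,"dz": 0,"spin": 0,"hand": 0},
  ],
)

```text
t: 15.22
eef_pos: [0.5219, -0.1256, 0.2611]
ee_rot: [2.698, 1.571, 3.079]
force: [0.7, 0.1, 0.3]
width: 0.0481
```

apply_moves(
  commands=[
    {"dx": 0,"dy": 0,"dz": 0,"spin": 0,"hand": 0},
    {"dx": 0,"dy": 0,"dz": 0,"spin": 0,"hand": 0},
    {"dx": 0,"dy": 0,"dz": 0,"spin": 0,"hand": 0},
    {"dx": 0,"dy": 0,"dz": 0,"spin": 0,"hand": 0},
    {"dx": 0,"dy": 0,"dz": 0,"spin": 0,"hand": 0},
  ],
)

```text
t: 15.85
eef_pos: [0.5218, -0.1256, 0.2612]
ee_rot: [-1.801, 1.571, -1.42]
force: [-0.2, -0.0, 0.3]
width: 0.0872
```

apply_moves(
  commands=[
    {"dx": 0,"dy": 0,"dz": 20,"spin": 0,"hand": 0},
    {"dx": 0,"dy": 0,"dz": 40,"spin": 0,"hand": 0},
    {"dx": 0,"dy": 0,"dz": 40,"spin": 0,"hand": 0},
    {"dx": 0,"dy": 0,"dz": 40,"spin": 0,"hand": 0},
    {"dx": 0,"dy": 0,"dz": 20,"spin": 0,"hand": 0},
  ],
)

```text
t: 16.48
eef_pos: [0.522, -0.1257, 0.4237]
ee_rot: [-0.371, 1.568, 0.01]
force: [-0.7, -0.1, -0.5]
width: 0.0877
```

apply_moves(
  commands=[
    {"dx": 20,"dy": 25,"dz": 0,"spin": 0,"hand": 0},
    {"dx": 20,"dy": 25,"dz": 0,"spin": 0,"hand": 0},
    {"dx": 20,"dy": 25,"dz": 0,"spin": 0,"hand": 0},
    {"dx": 0,"dy": 25,"dz": 0,"spin": 0,"hand": 0},
    {"dx": 0,"dy": 0,"dz": 0,"spin": 0,"hand": 0},
  ],
)

```text
t: 17.1
eef_pos: [0.5824, -0.0239, 0.4207]
ee_rot: [2.871, 1.57, -3.029]
force: [-1.0, 0.2, -0.9]
width: 0.0874
```

```bash
python3 look.py 9
```

```text
17.1 [ 0.58240904 -0.02390565  0.42068064] [ 2.87137499  1.57000877 -3.02897574] [-0.95892042  0.23495253 -0.94726545] 0.08738118548924174
```

View pics/w9.png

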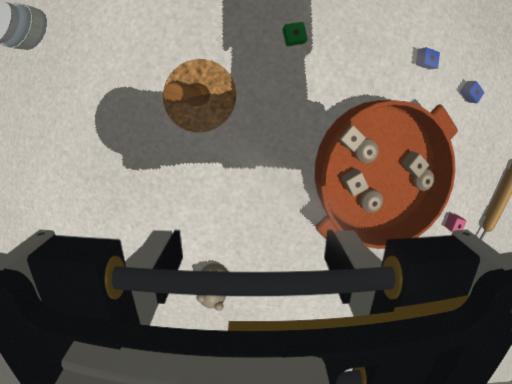

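View pics/d9.png

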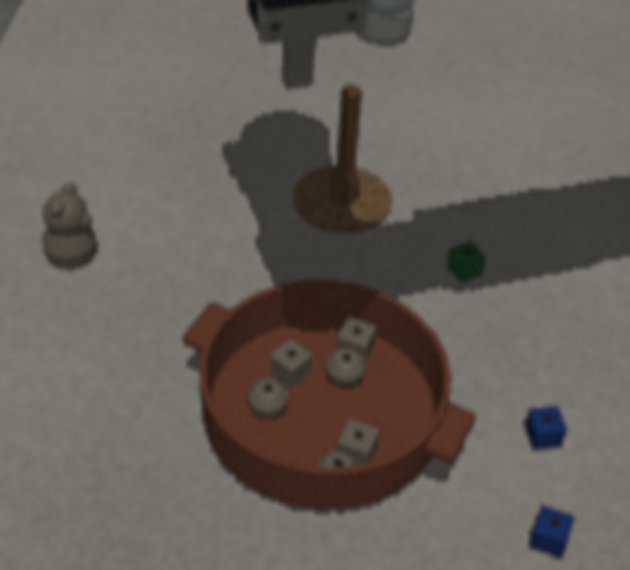

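The stirrer stands upright on the mat at (200,94). Cubes are at (354,139), (419,166) and (357,182), and rounds at (369,152), (426,181) and (373,201). One last numeric check before handing in.

```bash
python3 - <<'E'
from beads import *
import pickle
c=pickle.load(open('w9.pkl','rb'))
print('c',[bf(wonz(c,*p,.034)) for p in((354,139),(419,166),(357,182))])
print('r',[bf(wonz(c,*p,.032)) for p in((369,152),(426,181),(373,201))])
print('top',wonz(c,174,92,.138),'foot~',wonz(c,199,95,.028),'mat',wonz(c,200,95,.006), wproj(c,(.522,-.1256,.138)))
E
```

```text
c [array([-69.4,  -3.1]), array([28.4, 44.6]), array([-23.3, -38.4])]
r [array([-41.1,   1. ]), array([56.4, 40.6]), array([ 16.1, -39.1])]
top [ 0.52090011 -0.12368742  0.138     ] foot~ [ 0.52113721 -0.12052817  0.028     ] mat [ 0.52171728 -0.1231182   0.006     ] (np.float64(171.65445666694802), np.float64(92.48324707306651))
```

```bash
python3 -c "
from station import arm
print(arm.job_done())"
```

```text
the job is handed in; nothing more can be done
None
```

The stir worked and the job is handed in at about 17 s of the 58 s allowed; no verdict was reported.

**What I did:** I gripped the stirrer and put its foot on the clear floor beside the rounds. One push carried the middle round and cube across into the cubes' half. I lifted it over the beads, lowered it again, and a second push carried one cube and one round the other way. Then I stood the stirrer back on the mat and released it.

**Last checks (wrist camera, bowl frame, mm):**

| Bead | x | y |
|---|---|---|
| Cube | −69 | −3 |
| Cube | −23 | −38 |
| Cube | +28 | +45 |
| Round | −41 | +1 |
| Round | +16 | −39 |
| Round | +56 | +41 |

- **Beads:** Each half holds both kinds and all six are in the bowl. Two of each kind moved about 35 to 62 mm. The third of each kind stayed near where it started, so that pair was not stirred.
- **Stirrer:** It stands upright within about 3 mm of the mat's centre, judged by its top and foot lining up. The gripper is open and clear of everything.
- **Bystanders:** They looked unmoved in the pictures, but I did not measure them again at the end.

**Disagreements:** The scene and side cameras differed by about 12 mm in world y. I used the wrist camera for positions because its bead layout matched the given dimensions to about 2 mm. A rim circle fitted from one early picture gave a radius of 112 mm against the stated 101 mm, so I discarded it.

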